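# Stand the paints in their own anti-tip holders

### The job

Get the paints ready for the boat: stand the red, blue, olive and ochre pots each in the anti-tip holder of its own colour, fully down in the seat and upright; someone has put the blue one back in a holder that another colour needs. Keep the pots upright on the way, and leave the white pot and the green-capped bottle standing where they are.

Things in the scene. Friction and masses are not known exactly. Their poses are not given: they have to be found in the camera images.
- pot_red: Small round closed paint pot whose screw lid and paint band are red: 33 mm diameter, 34 mm tall, straight sided, about 60 g. It starts upright on the table. Origin at the centre of its underside, z up.
- pot_blue: Small round closed paint pot with a black lid that carries a dark blue dab, and a blue band: 33 mm diameter, 34 mm tall, straight sided, about 60 g. It starts sitting in one of the three holders that are not blue. Origin at the centre of its underside, z up.
- pot_olive: Small round closed paint pot with a black lid that carries an olive green dab, and an olive band: 33 mm diameter, 34 mm tall, straight sided, about 60 g. It starts upright on the table. Origin at the centre of its underside, z up.
- pot_ochre: Small round closed paint pot with a black lid that carries an ochre yellow dab, and an ochre band: 33 mm diameter, 34 mm tall, straight sided, about 60 g. It starts upright on the table. Origin at the centre of its underside, z up.
- holder_red: Round anti-tip pot holder, all red: a loose weighted base (0.32 kg), 84 mm across at the foot and 17 mm high, standing on the table, with one round seat in the middle. The seat is 50 mm wide at the rim (17 mm above the table), tapers to 38 mm wide at 8 mm above the table and has a flat floor 5 mm above the table; a seated pot stands 22 mm proud of the rim. Origin at the centre of the underside, z up.
- holder_blue: Round anti-tip pot holder, all dark blue: a loose weighted base (0.32 kg), 84 mm across at the foot and 17 mm high, standing on the table, with one round seat in the middle. The seat is 50 mm wide at the rim (17 mm above the table), tapers to 38 mm wide at 8 mm above the table and has a flat floor 5 mm above the table; a seated pot stands 22 mm proud of the rim. Origin at the centre of the underside, z up.
- holder_olive: Round anti-tip pot holder, all dark olive green: a loose weighted base (0.32 kg), 84 mm across at the foot and 17 mm high, standing on the table, with one round seat in the middle. The seat is 50 mm wide at the rim (17 mm above the table), tapers to 38 mm wide at 8 mm above the table and has a flat floor 5 mm above the table; a seated pot stands 22 mm proud of the rim. Origin at the centre of the underside, z up.
- holder_ochre: Round anti-tip pot holder, all ochre yellow: a loose weighted base (0.32 kg), 84 mm across at the foot and 17 mm high, standing on the table, with one round seat in the middle. The seat is 50 mm wide at the rim (17 mm above the table), tapers to 38 mm wide at 8 mm above the table and has a flat floor 5 mm above the table; a seated pot stands 22 mm proud of the rim. Origin at the centre of the underside, z up.
- pot_white: Larger white paint pot with a white lid, 38 mm diameter, 42 mm tall, upright among the others; it has no holder. Origin at the centre of its underside.
- cement_bottle: Square white bottle with a green cap, 39 x 38 mm, 68 mm tall, upright among the pots. Origin at the centre of its underside.
Mind the look-alikes: they are no part of the job. What is shaped like the holder_olive but pink is not meant.

How it is judged (in metres and radians):
At the end, for the whole second after the job is handed in: Each coloured pot rests upright (within 7 degrees) on the seat floor of the holder of its own colour (within 8 mm of its centre, 4 mm in height), the holders are flat on the table, and the white pot and green-capped bottle stand within 30 mm of where they were (horizontal distance between pot_red and holder_red below 0.008 m and z of pot_red in the frame of holder_red between 0.002 and 0.009 m and angle between each of pot_red, pot_blue, pot_olive, pot_ochre's own z axis and vertical below 0.12 rad and angle between each of holder_red, holder_blue, holder_olive, holder_ochre's own z axis and vertical below 0.05 rad and height (world z) of each of holder_red, holder_blue, holder_olive, holder_ochre below 0.005 m and linear speed of each of pot_red, pot_blue, pot_olive, pot_ochre below 0.02 m/s and horizontal distance between pot_blue and holder_blue below 0.008 m and z of pot_blue in the frame of holder_blue between 0.002 and 0.009 m and horizontal distance between pot_olive and holder_olive below 0.008 m and z of pot_olive in the frame of holder_olive between 0.002 and 0.009 m and horizontal distance between pot_ochre and holder_ochre below 0.008 m and z of pot_ochre in the frame of holder_ochre between 0.002 and 0.009 m and distance of each of pot_white, cement_bottle from where it was at the start of the episode below 0.03 m and angle between each of pot_white, cement_bottle's own z axis and vertical below 0.1 rad); the robot touches nothing.
It fails at once if the white pot is shifted by more than 30 mm or tipped (distance of pot_white from where it was at the start of the episode above 0.03 m or angle between pot_white's own z axis and vertical above 0.4 rad).
It fails at once if the green-capped bottle is shifted by more than 30 mm or tipped (distance of cement_bottle from where it was at the start of the episode above 0.03 m or angle between cement_bottle's own z axis and vertical above 0.4 rad).
It fails at once if a coloured pot is tipped by more than about 40 degrees (angle between any of pot_red, pot_blue, pot_olive, pot_ochre's own z axis and vertical above 0.7 rad).
It also fails if it takes over 88 s, if anything falls off the work surface, if the arm or the gripper's body presses on something with over 40 N, if the wrist force passes 120 N, or if a joint passes its speed limit or range.

### The arm

A 7-joint arm with a two-finger parallel gripper is mounted at the origin on a cart in front of the work surface, level with it; the furniture and walls round the work are solid. World frame = base frame: x ahead of the robot, y to its left, z up, the work surface at z = 0. Lengths are in m, angles in degrees, forces in N, time in s.
With the tool pointing down it reaches from about 0.35 to 0.9 m from the base axis. Payload 8.1 kg.
Tool frame: the origin (TCP) lies midway between the tips of the shut fingers; the grasp point (between the pads) lies 19 mm behind it; x points along the fingers, z is the direction in which the jaws open and shut, and the axes are right-handed (so a half turn about x gives the same grasp; the last joint's range is limited). The gripper opens to 85 mm and grips with 20 to 120 N. Pads are 22 mm wide; open, the fingers measure 114 mm over their backs; the gripper's body (76 mm by 85 mm) begins 54 mm behind the grasp point. The pads swing forward as they close: fully open they stand 13 mm farther back than shut.
Start: joints at [59.381, 24.895, 1.432, 90.138, -0.665, 64.973, -4.303], TCP at [0.262, -0.568, 0.231] pointing down, gripper open.
Joint ranges: [-149.89, 149.89], [-25.12, 119.58], [-72.63, 75.52], [4.76, 147.25], [-75.54, 255.54], [6.69, 114.76], [-157.13, 157.13]. Speed limits (degrees/s): [127.2, 127.2, 172.46, 172.46, 180, 180, 180].

### API

Orientations are given as a 3x3 rotation matrix whose columns are the frame's x, y, z axes.
In Python, from station import arm gives the robot as it stands.
- The arm moves only by the tool send_rows, never from a script. Its argument "plan" is a list that holds one entry, the list of rows, each a list of 4 numbers: the shift along the tool's x, y, z in m, then the turn about the tool's x in rad. A call has exactly 10 rows; each row is the pose to reach, as a shift and turn from the pose commanded when the call began, along the tool's axes at that moment; what a row does not reach only later rows make up. A row lasts 1/8 s, in which the tool goes at most 62.5 mm and 10.7 degrees, less where a joint would pass 70% of its speed; a pose out of reach is approached as far as the arm can. A call with a gripper value outside its range is refused whole. "fingers" is the gripper command: -1 is fully open, 1 is shut, values between are in proportion, set as the call begins (left out, the last holds). The fingers move at their own pace and stop on an object; "squeeze" is the grip in N (left out, the last holds). Time passes only in rows, so rows that repeat a pose let the fingers close, or fill a call up. It gives the time, the measured TCP pose, the force and the opening at its end, in the units of the state.
- arm.observe(): the state, without advancing time (a new reading comes with each control period).
- arm.read_camera(name): name is "scene" or "top"; returns the picture (480x640x3 uint8, blue, green, red); there is no depth.
- arm.camera_info(name): a dict with "intrinsics" (3x3 intrinsics, pixels), "rvec" (rotation vector, rad) and "tvec" (3), from world to camera coordinates, as OpenCV has them. Camera axes: x right, y down, z forward; pixel columns grow to the right and rows downward; lengths in m; the calibration is good to about 2 mm. A picture is of the moment at which its call begins. camera_info takes no time and is no camera call.
- arm.job_done(): hands the job in, once; it reports no verdict.
The state is a dict: "time": time; "joint_pos": joint angles; "joint_vel": joint speeds; "effort": joint torques, N m; "ee_pos": TCP position; "tool_rot": TCP orientation; "wrist_force": force on the tool from outside, world axes, zero at the start; "wrist_torque": the same for the moment, N m; "opening": opening from 0.0 (shut) to 1.0 (fully open).
Only numpy, scipy, OpenCV 4.12 (cv2) and the standard library are available. Lean on these libraries where they do the work, as an engineer would, in place of code of your own. Each camera call takes 0.05 s, during which the arm holds its last target.

## Working session

There is one attempt and no reset: what is moved stays moved. The work goes in short steps, Python scripts to look and compute and a tool call to move; the robot and the scene stay as the last step left them, time stands still between calls to the robot, and variables do not carry over. Pictures are saved under pics/ and viewed, and the job is handed in when it is done.

Besides the shell and the picture viewer there is one more tool, called after "Request:" as name(argument=value, ...), one argument or row to a line, values as JSON. send_rows: Moves the arm, as the interface text tells. Its arguments: {"type":"object","properties":{"plan":{"type":"array","items":{"type":"array","items":{"type":"array","items":{"type":"number"}}}},"fingers":{"type":"number"},"squeeze":{"type":"number"}},"required":["plan"]}

```bash
ls; mkdir -p pics; python3 - <<'E'
from station import arm
import cv2
s=arm.observe();print(s)
for n in("scene","top"):
    cv2.imwrite(f"pics/{n}0.png",arm.read_camera(n)); print(n,arm.camera_info(n))
E
```

```text
pics
{'time': 0.0, 'joint_pos': array([59.38138453, 24.93727618,  1.43153254, 90.19151431, -0.66503814,
       64.97448831, -4.30299061]), 'joint_vel': array([ 0.05824707, -0.22589621,  0.04099331, -0.13997423,  0.05516702,
        0.09599798, -0.10769156]), 'effort': array([ 6.96151055e-04, -6.70471001e+01,  1.02490045e+00, -3.16212416e+01,
        1.53917429e-02,  1.22790638e-02, -2.86584145e-05]), 'ee_pos': array([ 0.26128127, -0.56717452,  0.2305009 ]), 'tool_rot': array([[-8.25530237e-04,  9.08251439e-01,  4.18423997e-01],
       [ 1.43716116e-03,  4.18424785e-01, -9.08250314e-01],
       [-9.99998627e-01, -1.48445382e-04, -1.65072600e-03]]), 'wrist_force': array([-0.02474771, -0.64296253,  0.01017198]), 'wrist_torque': array([-0.02312983,  0.00992629,  0.0730177 ]), 'opening': 0.9995163512402323}
scene {'intrinsics': array([[545.39466795,   0.        , 321.18147183],
       [  0.        , 545.39466795, 244.46254576],
       [  0.        ,   0.        ,   1.        ]]), 'rvec': array([ 1.82922767, -0.93403282,  0.63318404]), 'tvec': array([-0.26838426,  0.22847836,  0.72673267])}
top {'intrinsics': array([[589.75528861,   0.        , 313.83914982],
       [  0.        , 589.75528861, 244.23264036],
       [  0.        ,   0.        ,   1.        ]]), 'rvec': array([ 2.14882394, -2.14658764,  0.17949185]), 'tvec': array([0.02452583, 0.51051406, 1.16593327])}
```

View pics/scene0.png

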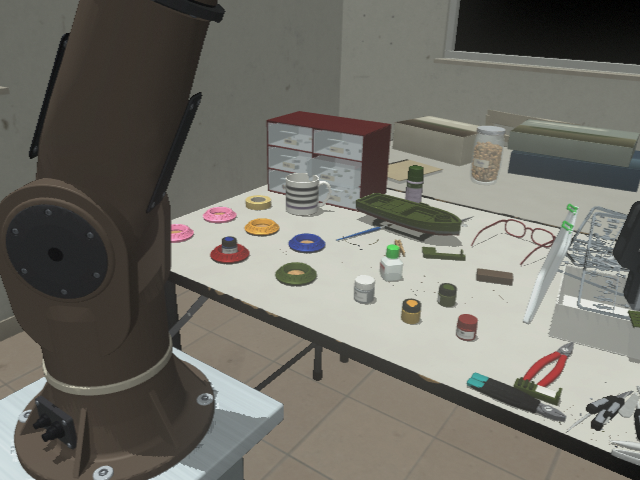

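View pics/top0.png

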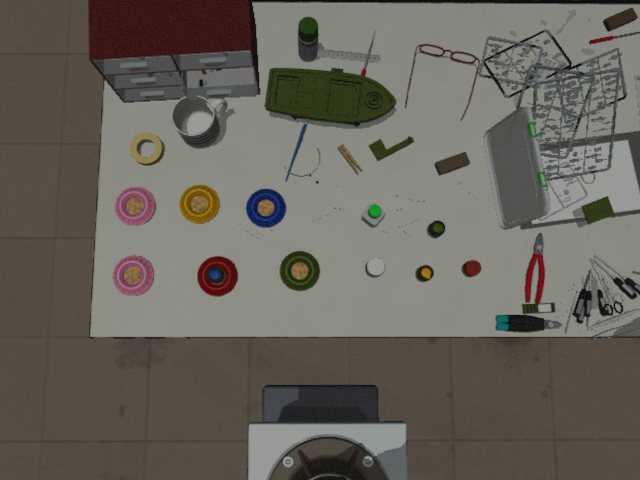

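The top view shows these, by pixel:
- **Holders:** ochre (200,204), blue (266,208), red holding the blue pot (217,276), olive (300,270). Two pink decoys sit at (135,206) and (134,275).
- **Pots:** ochre (425,273), red (472,268), olive (437,229).
- **Leave alone:** white pot (375,267), bottle (373,214).

Next I'll measure them.

```bash
cat > h.py <<'E'
import cv2,numpy as np
from station import arm
def cam(n):
    c=arm.camera_info(n);R=cv2.Rodrigues(np.array(c['rvec']))[0];return c['intrinsics'],R,np.array(c['tvec']).ravel(),c
def ray(n,u,v,z):
    K,R,t,_=cam(n);d=R.T@np.linalg.solve(K,[u,v,1.]);o=-R.T@t
    return o+d*(z-o[2])/d[2]
def proj(n,p):
    K,R,t,c=cam(n);return cv2.projectPoints(np.array([p],float),c['rvec'],c['tvec'],K,None)[0].ravel()
E
python3 - <<'E'
from h import *
for n in("scene","top"):
    K,R,t,_=cam(n);print(n,-R.T@t,proj(n,arm.observe()['ee_pos']),proj(n,[0,0,0]))
im=cv2.imread('pics/top0.png');hsv=cv2.cvtColor(im,cv2.COLOR_BGR2HSV)
a=cv2.resize(im[180:310,100:330],None,fx=3.4,fy=3.4,interpolation=cv2.INTER_CUBIC);cv2.imwrite('pics/c1.png',a)
a=cv2.resize(im[180:310,340:510],None,fx=4.5,fy=4.5,interpolation=cv2.INTER_CUBIC);cv2.imwrite('pics/c2.png',a)
for n,z in dict(ochH=(200,204,.017),bluH=(266,208,.017),redH=(217,276,.017),oliH=(300,270,.017),white=(375,267,.042),ochP=(425,273,.034),redP=(472,268,.034),oliP=(437,229,.034),bot=(373,214,.05),edgeL=(314,337,0)).items(): print(n,ray('top',*z).round(3))
E
```

```text
scene [-0.31797171 -0.53552517  0.51427584] [678.73954744 323.65362233] [119.76580556 415.92983401]
top [0.32631631 0.04102013 1.22982174] [669.79619089 374.77027453] [326.24486497 502.46214118]
ochH [0.599 0.264 0.017]
bluH [0.591 0.125 0.017]
redH [0.447 0.224 0.017]
oliH [0.46  0.053 0.017]
white [ 0.464 -0.099  0.042]
ochP [ 0.452 -0.202  0.034]
redP [ 0.463 -0.299  0.034]
oliP [ 0.544 -0.229  0.034]
bot [ 0.572 -0.096  0.05 ]
edgeL [0.323 0.024 0.   ]
```

```bash
python3 - <<'E'
from h import *
im=cv2.imread('pics/top0.png').astype(int)
for p in [(228,204),(183,204),(283,208),(233,276),(316,270),(424,280),(481,268),(472,268),(445,229),(375,267),(440,300),(350,240)]: print(p,im[p[1],p[0]])
E
```

```text
(228, 204) [132 140 139]
(183, 204) [ 10  76 110]
(283, 208) [84 38 22]
(233, 276) [20 20 69]
(316, 270) [13 46 36]
(424, 280) [21 30 35]
(481, 268) [112 119 126]
(472, 268) [28 30 93]
(445, 229) [111 118 115]
(375, 267) [149 152 151]
(440, 300) [130 137 136]
(350, 240) [134 143 142]
```

View pics/c1.png

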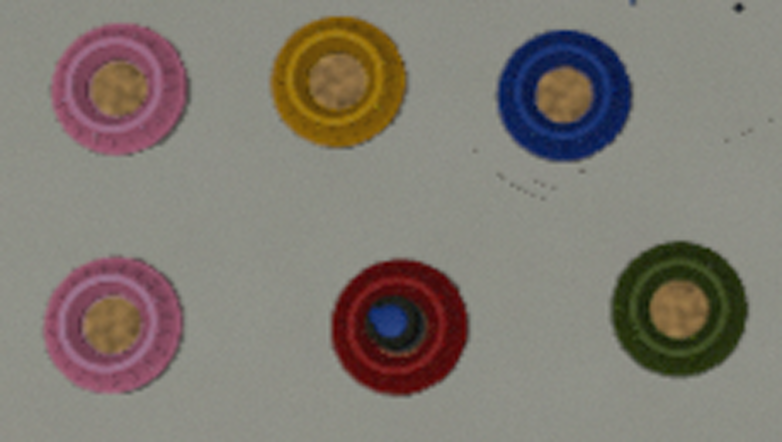

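View pics/c2.png

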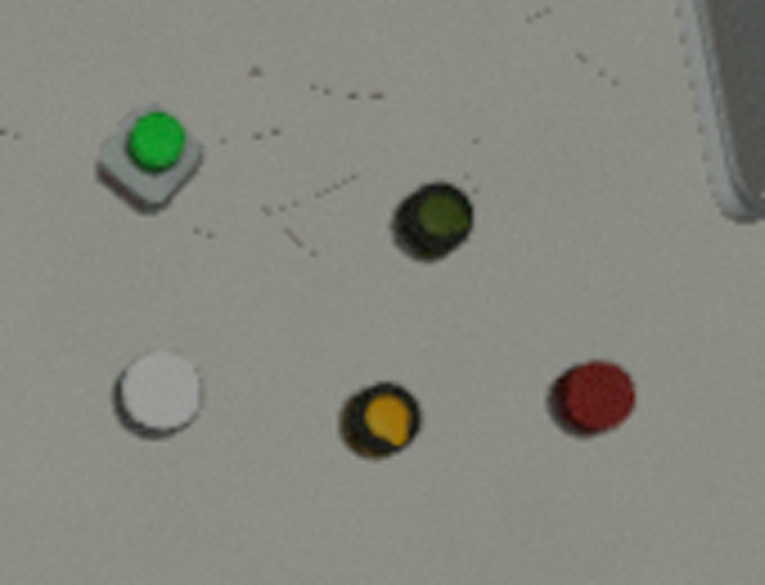

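```bash
cat >> h.py <<'E'
def blobs(n,im):
    bg=cv2.medianBlur(im,61) if False else None
    lab=cv2.cvtColor(im,cv2.COLOR_BGR2LAB).astype(int)
    return lab
def sil(im,u,v,r,ref):
    lab=cv2.cvtColor(im,cv2.COLOR_BGR2LAB).astype(int)
    m=(np.linalg.norm(lab-ref,axis=2)>22).astype(np.uint8)
    w=np.zeros_like(m);cv2.circle(w,(u,v),r,1,-1);m&=w
    m=cv2.morphologyEx(m,cv2.MORPH_OPEN,np.ones((3,3)))
    cs=cv2.findContours(m,cv2.RETR_EXTERNAL,cv2.CHAIN_APPROX_NONE)[0]
    c=cv2.convexHull(max(cs,key=cv2.contourArea));M=cv2.moments(c)
    return M['m10']/M['m00'],M['m01']/M['m00'],cv2.contourArea(c),cv2.minAreaRect(c)[1]
E
python3 - <<'E'
from h import *
im=cv2.imread('pics/top0.png')
ref=cv2.cvtColor(im,cv2.COLOR_BGR2LAB)[240:250,340:355].reshape(-1,3).mean(0);print(ref)
for n,(u,v,r,z) in dict(ochH=(200,204,30,.004),bluH=(266,208,30,.004),redH=(217,276,30,.004),oliH=(300,270,30,.004),white=(375,267,20,.021),ochP=(425,273,20,.017),redP=(472,268,20,.017),oliP=(437,229,20,.017)).items():
    s=sil(im,u,v,r,ref);p=ray('top',s[0],s[1],z);print(n,np.round(s[:2],1),s[2],np.round(s[3],1),p.round(4),'scene px',proj('scene',p).round(1))
# blue pot lid
h=cv2.cvtColor(im,cv2.COLOR_BGR2HSV)
sc=cv2.imread('pics/scene0.png')
cv2.imwrite('pics/s1.png',cv2.resize(sc[190:350,170:490],None,fx=2.5,fy=2.5,interpolation=cv2.INTER_CUBIC))
E
```

```text
[148.85333333 125.94       132.60666667]
ochH [199.1 203.8] 1216.5 [38. 40.] [0.6021 0.2679 0.004 ] scene px [262.2 228.2]
bluH [265.4 207.8] 1219.5 [38. 39.] [0.5939 0.1273 0.004 ] scene px [307.2 244.1]
redH [217.  275.8] 1292.5 [40. 40.] [0.4491 0.2262 0.004 ] scene px [230.6 254.2]
oliH [299.1 270.6] 1269.0 [39. 40.] [0.4602 0.0554 0.004 ] scene px [296.5 274.7]
white [370.  273.1] 54.0 [14.2  5.1] [ 0.4534 -0.0909  0.021 ] scene px [357.1 290.3]
ochP [424. 273.] 239.5 [16. 18.] [ 0.454  -0.2033  0.017 ] scene px [411.8 311.2]
redP [470.8 268.3] 259.0 [17. 19.] [ 0.464 -0.301  0.017] scene px [467.2 327.2]
oliP [435.5 228.9] 245.0 [18. 17.] [ 0.5469 -0.2302  0.017 ] scene px [447.4 294.9]
```

View pics/s1.png

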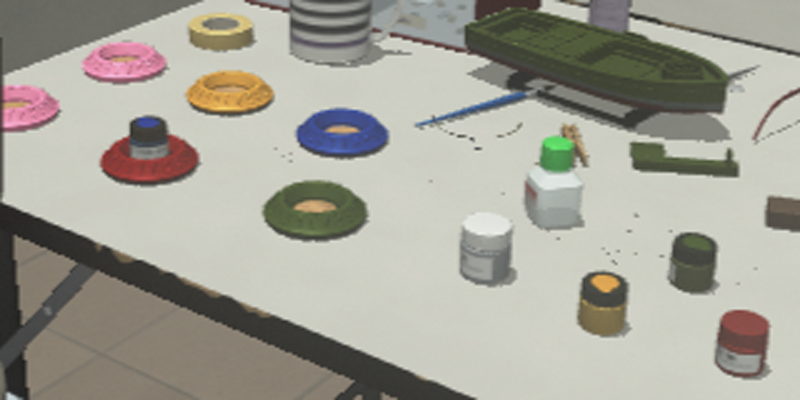

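Both views agree on the positions: the back-projected pixels land on each object in the scene crop. The olive-capped pot at top (437,229), with the dark olive dab, is the first to fetch. The decoy holders are clearly pink at (135,206) and (134,275). I'll move over the olive pot.

Request:
send_rows(
  plan=[
    [[0.01,0.04,-0.019,0.1],[0.02,0.09,-0.042,0.2],[0.03,0.14,-0.066,0.3],[0.04,0.19,-0.089,0.4],[0.05,0.24,-0.113,0.4317],[0.06,0.29,-0.136,0.4317],[0.07,0.34,-0.16,0.4317],[0.08,0.38,-0.179,0.4317],[0.09,0.4,-0.188,0.4317],[0.1,0.4,-0.188,0.4317]],
  ],
  fingers=-1,
  squeeze=40,
)

```text
time: 1.35
ee_pos: [0.5467, -0.2285, 0.1305]
tool_rot: [[-0.0, 1.0, 0.002], [0.0, 0.002, -1.0], [-1.0, -0.0, -0.0]]
wrist_force: [-0.2, -0.7, 0.7]
opening: 1.0
```

Request:
send_rows(
  plan=[
    [[0.02,0,0.0015,0],[0.045,0,0.0015,0],[0.07,0,0.0015,0],[0.09,0,0.0015,0],[0.105,0,0.0015,0],[0.1135,0,0.0015,0],[0.1135,0,0.0015,0],[0.1135,0,0.0015,0],[0.1135,0,0.0015,0],[0.1135,0,0.0015,0]],
  ],
)

```text
time: 2.6
ee_pos: [0.5464, -0.231, 0.0182]
tool_rot: [[0.001, 1.0, 0.0], [-0.0, 0.0, -1.0], [-1.0, 0.001, 0.0]]
wrist_force: [0.7, 0.3, 0.4]
opening: 1.001
```

```bash
cat > look.py <<'E'
import sys;from h import *
n,tag,u0,u1,v0,v1,f=sys.argv[1],sys.argv[2],*map(int,sys.argv[3:8])
im=arm.read_camera(n);cv2.imwrite(f'pics/{tag}.png',cv2.resize(im[v0:v1,u0:u1],None,fx=f,fy=f,interpolation=cv2.INTER_CUBIC))
cv2.imwrite(f'pics/full_{tag}.png',im)
E
python3 look.py scene a1 340 540 190 340 4; python3 -c "
from h import *;print(arm.observe()['ee_pos'])"
```

```text
[ 0.54642983 -0.23103604  0.0181681 ]
```

View pics/a1.png

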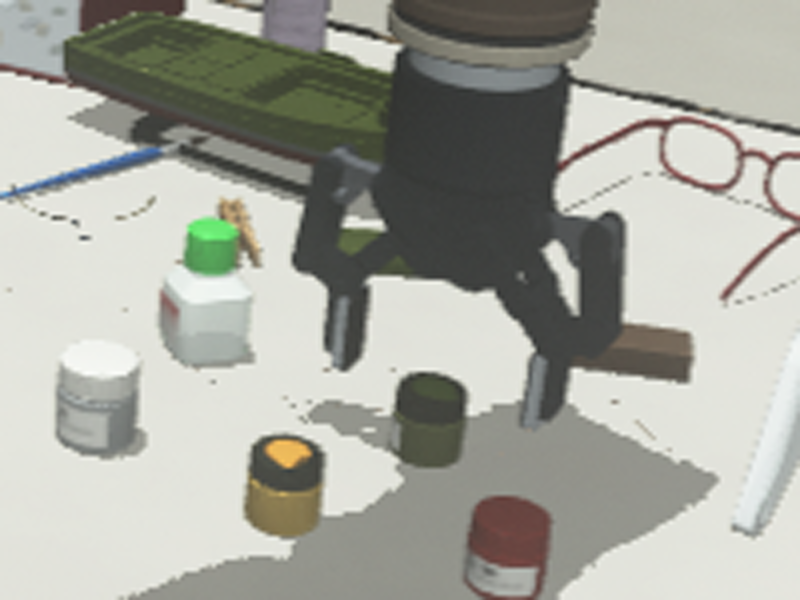

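The fingers straddle the olive pot at crop (430,420), well centred. Now I'll close.

Request:
send_rows(
  plan=[
    [[0,0,0,0],[0,0,0,0],[0,0,0,0],[0,0,0,0],[0,0,0,0],[0,0,0,0],[0,0,0,0],[0,0,0,0],[0,0,0,0],[0,0,0,0]],
  ],
  fingers=1,
)

```text
time: 3.9
ee_pos: [0.5462, -0.2311, 0.018]
tool_rot: [[0.0, 1.0, -0.0], [-0.0, -0.0, -1.0], [-1.0, 0.0, 0.0]]
wrist_force: [-1.7, 0.6, 4.8]
opening: 0.367
```

```bash
python3 look.py scene a2 340 540 190 340 4; python3 -c "
from h import *;print(arm.observe()['ee_pos'])"
```

```text
[ 0.5462619  -0.23110607  0.01803937]
```

View pics/a2.png

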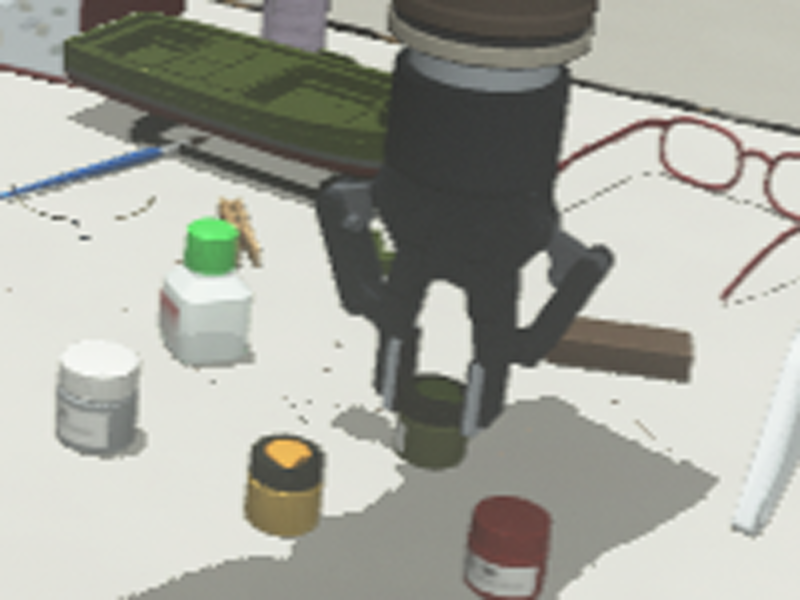

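Request:
send_rows(
  plan=[
    [[-0.02,0,0,0],[-0.06,0,0,0],[-0.1,-0.003,-0.01,0],[-0.11,-0.015,-0.05,0],[-0.11,-0.03,-0.1,0],[-0.11,-0.045,-0.15,0],[-0.11,-0.06,-0.2,0],[-0.11,-0.075,-0.25,0],[-0.11,-0.083,-0.278,0],[-0.11,-0.086,-0.286,0]],
  ],
)

```text
time: 5.2
ee_pos: [0.4596, 0.0569, 0.1277]
tool_rot: [[-0.0, 1.0, 0.003], [0.0, 0.003, -1.0], [-1.0, -0.0, -0.0]]
wrist_force: [-0.1, -0.5, -0.6]
opening: 0.367
```

```bash
python3 look.py scene a3 220 420 140 290 4; python3 look.py top a3t 240 360 200 300 6;python3 -c "
from h import *;print(arm.observe()['ee_pos'])"
```

```text
[0.4600186  0.05531471 0.12771543]
```

View pics/a3.png

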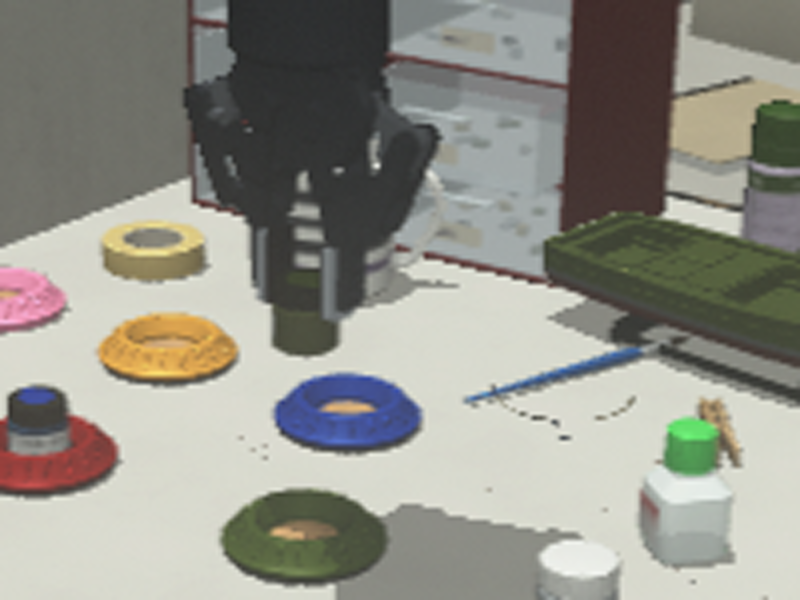

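The olive pot hangs upright over the olive holder, so I'll lower it.

Request:
send_rows(
  plan=[
    [[0.03,0,0,0],[0.06,0,0,0],[0.08,0,0,0],[0.09,0,0,0],[0.098,0,0,0],[0.104,0,0,0],[0.1045,0,0,0],[0.1045,0,0,0],[0.1045,0,0,0],[0.1045,0,0,0]],
  ],
)

```text
time: 6.55
ee_pos: [0.4604, 0.055, 0.0235]
tool_rot: [[0.001, 1.0, 0.0], [0.0, 0.0, -1.0], [-1.0, 0.001, -0.0]]
wrist_force: [0.4, -0.6, -0.6]
opening: 0.367
```

```bash
python3 look.py scene a4 220 420 170 320 4; python3 -c "
from h import *;print(arm.observe()['ee_pos'],arm.observe()['wrist_force'])"
```

```text
[0.46028144 0.05498911 0.02348635] [-0.16062568  1.1421967  -0.43649701]
```

View pics/a4.png

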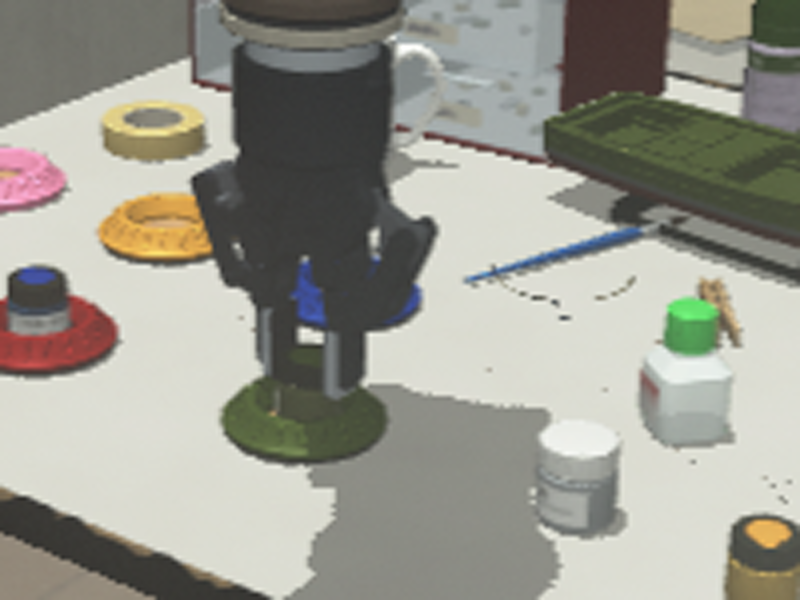

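Request:
send_rows(
  plan=[
    [[0,0,0,0],[0,0,0,0],[0,0,0,0],[0,0,0,0],[0,0,0,0],[-0.02,0,0,0],[-0.06,0,0,0],[-0.1,0,0,0],[-0.1,0,0.04,0],[-0.1,-0.002,0.09,0]],
  ],
  fingers=-1,
)

```text
time: 7.85
ee_pos: [0.4589, -0.0351, 0.1241]
tool_rot: [[0.002, 1.0, 0.003], [0.0, 0.003, -1.0], [-1.0, 0.002, -0.0]]
wrist_force: [1.5, -0.2, -0.1]
opening: 1.002
```

```bash
python3 look.py scene a5 220 420 170 320 4; python3 -c "
from h import *;print(arm.observe()['ee_pos'],arm.observe()['wrist_force'])"
```

```text
[ 0.45743199 -0.04318863  0.12362935] [-1.60578724 -7.35409774 -1.32204912]
```

View pics/a5.png

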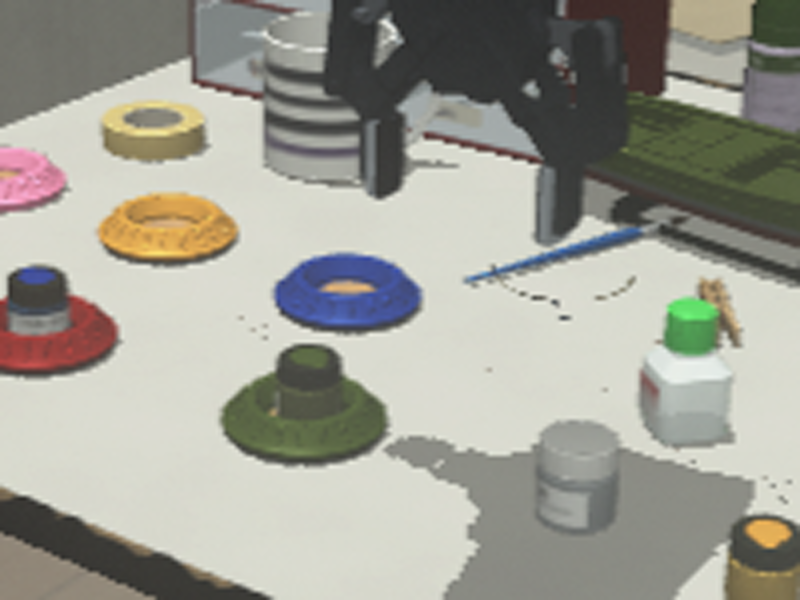

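The olive pot is upright and fully seated in the olive holder at crop (310,390). Next is the ochre pot: ochre dab on a black lid and an ochre band, top pixel (425,273).

Request:
send_rows(
  plan=[
    [[0,-0.002,0.05,0],[0,-0.003,0.1,0],[0,-0.004,0.15,0],[0,-0.004,0.168,0],[0.005,-0.004,0.168,0],[0.03,-0.004,0.168,0],[0.06,-0.004,0.168,0],[0.09,-0.004,0.168,0],[0.106,-0.004,0.168,0],[0.106,-0.004,0.168,0]],
  ],
)

```text
time: 9.15
ee_pos: [0.4536, -0.2018, 0.0165]
tool_rot: [[-0.002, 1.0, 0.001], [0.001, 0.001, -1.0], [-1.0, -0.002, -0.001]]
wrist_force: [1.1, 0.6, 0.3]
opening: 1.001
```

```bash
python3 look.py scene a6 320 520 200 350 4; python3 -c "
from h import *;print(arm.observe()['ee_pos'],arm.observe()['wrist_force'])"
```

```text
[ 0.45424437 -0.20234747  0.01735339] [ 0.69647776  0.17652486 -0.03630876]
```

View pics/a6.png

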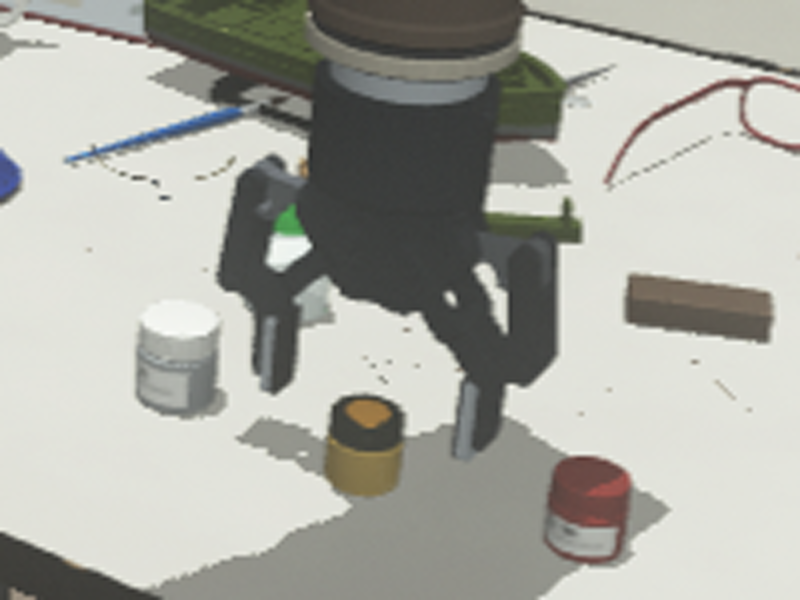

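The fingers straddle the ochre pot at crop (365,445), clear of the white pot. Closing.

Request:
send_rows(
  plan=[
    [[0,0,0,0],[0,0,0,0],[0,0,0,0],[0,0,0,0],[0,0,0,0],[0,0,0,0],[0,0,0,0],[0,0,0,0],[0,0,0,0],[0,0,0,0]],
  ],
  fingers=1,
)

```text
time: 10.45
ee_pos: [0.4545, -0.2032, 0.0181]
tool_rot: [[0.001, 1.0, -0.0], [-0.0, -0.0, -1.0], [-1.0, 0.001, 0.0]]
wrist_force: [-2.0, 0.5, 7.7]
opening: 0.365
```

Request:
send_rows(
  plan=[
    [[-0.02,0,0,0],[-0.06,0,0,0],[-0.1,0.003,-0.01,0],[-0.11,0.015,-0.05,0],[-0.11,0.031,-0.1,0],[-0.11,0.047,-0.15,0],[-0.11,0.063,-0.2,0],[-0.11,0.078,-0.25,0],[-0.11,0.094,-0.3,0],[-0.11,0.11,-0.35,0]],
  ],
)

```text
time: 11.7
ee_pos: [0.5645, 0.1484, 0.1275]
tool_rot: [[0.0, 1.0, -0.0], [-0.0, -0.0, -1.0], [-1.0, 0.0, 0.0]]
wrist_force: [1.4, -0.4, -0.3]
opening: 0.366
```

Request:
send_rows(
  plan=[
    [[0,0.014,-0.045,0],[0,0.028,-0.088,0],[0,0.036,-0.113,0],[0,0.038,-0.121,0],[0,0.038,-0.121,0],[0,0.038,-0.121,0],[0.02,0.038,-0.121,0],[0.04,0.038,-0.121,0],[0.06,0.038,-0.121,0],[0.06,0.038,-0.121,0]],
  ],
)

```text
time: 12.95
ee_pos: [0.6012, 0.2659, 0.0661]
tool_rot: [[-0.003, 1.0, -0.002], [-0.002, -0.002, -1.0], [-1.0, -0.003, 0.002]]
wrist_force: [-0.4, 0.6, -0.7]
opening: 0.364
```

```bash
python3 look.py scene a7 170 370 140 290 4; python3 -c "
from h import *;print(arm.observe()['ee_pos'],arm.observe()['wrist_force'])"
```

```text
[0.60198713 0.26655797 0.0672074 ] [-0.61881187  0.75358346 -0.4199661 ]
```

View pics/a7.png

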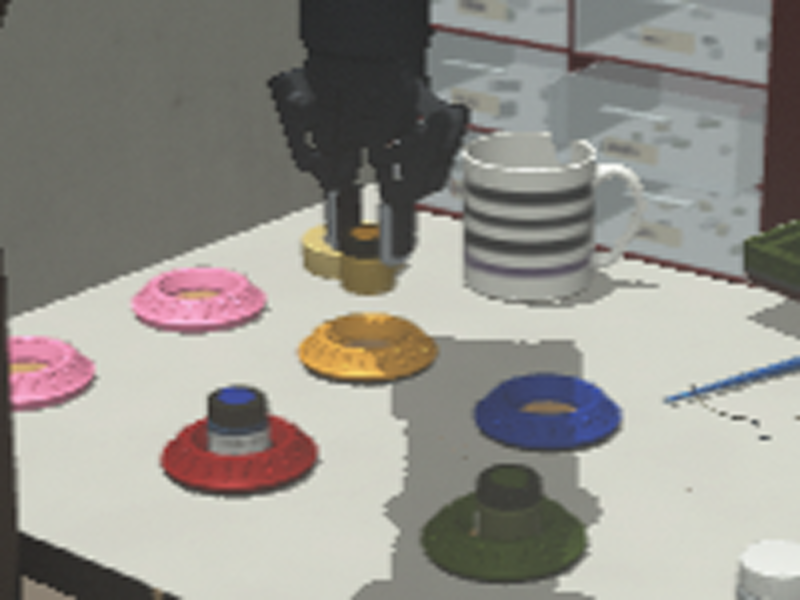

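Request:
send_rows(
  plan=[
    [[0.01,0,0,0],[0.02,0,0,0],[0.03,0,0,0],[0.037,0,0,0],[0.042,0,0,0],[0.0445,0,0,0],[0.0445,0,0,0],[0.0445,0,0,0],[0.0445,0,0,0],[0.0445,0,0,0]],
  ],
)

```text
time: 14.25
ee_pos: [0.6024, 0.2682, 0.0232]
tool_rot: [[0.001, 1.0, 0.0], [0.0, 0.0, -1.0], [-1.0, 0.001, -0.0]]
wrist_force: [-0.4, 0.2, 5.4]
opening: 0.363
```

```bash
python3 look.py scene a8 170 370 140 290 4; python3 -c "
from h import *;print(arm.observe()['ee_pos'],arm.observe()['wrist_force'])"
```

```text
[0.60240759 0.26818562 0.02317029] [-1.76937943  1.61136915  5.42912464]
```

View pics/a8.png

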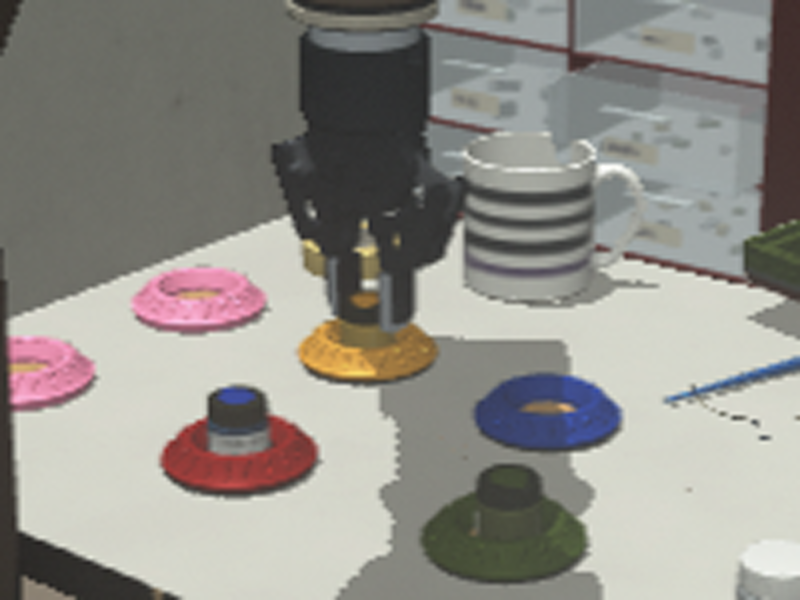

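The ochre pot is on the floor of the ochre seat. I'll release and move toward the blue pot.

Request:
send_rows(
  plan=[
    [[0,0,0,0],[0,0,0,0],[0,0,0,0],[0,0,0,0],[0,0,0,0],[-0.02,0,0,0],[-0.06,0,0,0],[-0.1,0,0,0],[-0.1,-0.04,0.011,0],[-0.1,-0.09,0.025,0]],
  ],
  fingers=-1,
)

```text
time: 15.55
ee_pos: [0.5124, 0.2432, 0.1248]
tool_rot: [[0.003, 1.0, -0.001], [0.002, -0.001, -1.0], [-1.0, 0.003, -0.002]]
wrist_force: [-0.8, -0.5, 0.1]
opening: 1.002
```

Request:
send_rows(
  plan=[
    [[0,-0.04,0.011,0],[0,-0.06,0.016,0],[0,-0.0635,0.017,0],[0,-0.0635,0.017,0],[0,-0.0635,0.017,0],[0.01,-0.0635,0.017,0],[0.03,-0.0635,0.017,0],[0.05,-0.0635,0.017,0],[0.05,-0.0635,0.017,0],[0.05,-0.0635,0.017,0]],
  ],
)

```text
time: 16.8
ee_pos: [0.4489, 0.2261, 0.0729]
tool_rot: [[-0.0, 1.0, -0.0], [-0.0, -0.0, -1.0], [-1.0, -0.0, 0.0]]
wrist_force: [0.5, 0.3, 0.6]
opening: 1.0
```

```bash
python3 look.py scene a9 170 370 140 290 4; python3 -c "
from h import *;print(arm.observe()['ee_pos'],arm.observe()['wrist_force'])"
```

```text
[0.44914484 0.22618997 0.07323563] [ 0.30964973 -0.18479672  0.03265657]
```

View pics/a9.png

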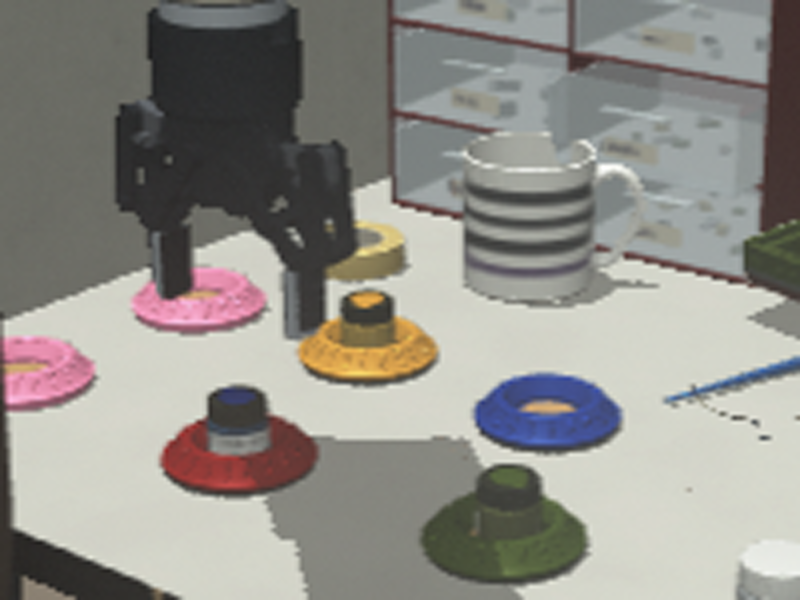

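The ochre pot is seated at crop (368,325). The blue pot, with its blue dab, sits in the red holder at (238,420) beneath the gripper. I'll go down and grip.

Request:
send_rows(
  plan=[
    [[0.015,0,0,0],[0.03,0,0,0],[0.042,0,0,0],[0.049,0,0,0],[0.05,0,0,0],[0.05,0,0,0],[0.05,0,0,0],[0.05,0,0,0],[0.05,0,0,0],[0.05,0,0,0]],
  ],
)

```text
time: 18.1
ee_pos: [0.4487, 0.226, 0.0229]
tool_rot: [[0.0, 1.0, 0.0], [0.0, 0.0, -1.0], [-1.0, 0.0, -0.0]]
wrist_force: [0.2, 0.1, -0.5]
opening: 1.002
```

Request:
send_rows(
  plan=[
    [[0,0,0,0],[0,0,0,0],[0,0,0,0],[0,0,0,0],[0,0,0,0],[0,0,0,0],[0,0,0,0],[0,0,0,0],[0,0,0,0],[0,0,0,0]],
  ],
  fingers=1,
)

```text
time: 19.35
ee_pos: [0.4487, 0.226, 0.023]
tool_rot: [[0.0, 1.0, 0.0], [0.0, 0.0, -1.0], [-1.0, 0.0, -0.0]]
wrist_force: [-2.0, -0.5, 5.3]
opening: 0.363
```

```bash
python3 look.py scene a10 170 370 140 290 4; python3 -c "
from h import *;print(arm.observe()['ee_pos'],arm.observe()['wrist_force'])"
```

```text
[0.4487161  0.22604542 0.02301943] [-1.92133268  0.60287334  4.6912158 ]
```

View pics/a10.png

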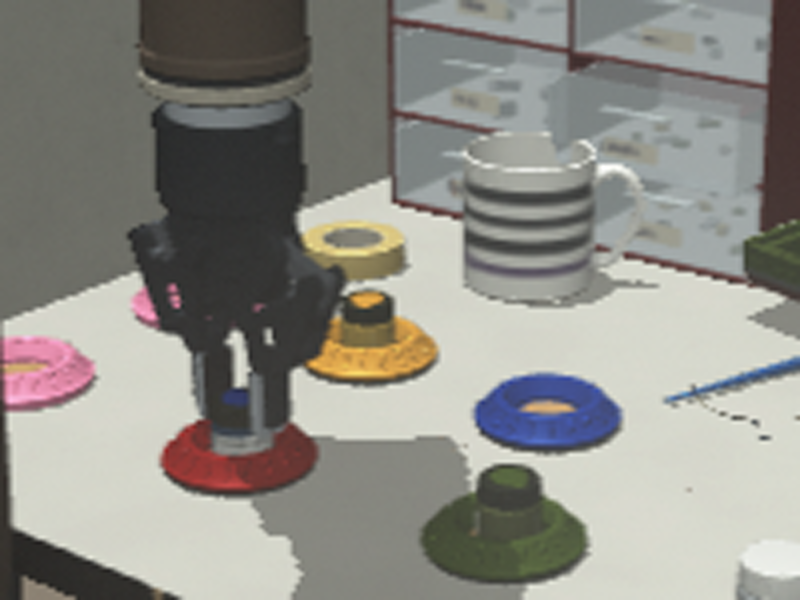

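Gripped. I'll lift straight up and carry it to the blue holder at (547,410).

Request:
send_rows(
  plan=[
    [[-0.01,0,0,0],[-0.025,0,0,0],[-0.05,0,0,0],[-0.08,0,0,0],[-0.1,0.01,0.007,0],[-0.1,0.045,0.031,0],[-0.1,0.085,0.058,0],[-0.1,0.125,0.085,0],[-0.1,0.143,0.098,0],[-0.1,0.145,0.099,0]],
  ],
)

```text
time: 20.65
ee_pos: [0.5944, 0.1258, 0.1232]
tool_rot: [[0.0, 1.0, -0.002], [-0.0, -0.002, -1.0], [-1.0, 0.0, 0.0]]
wrist_force: [-0.4, 1.1, -0.8]
opening: 0.365
```

```bash
python3 look.py scene a11 170 370 140 290 4; python3 look.py top a11t 100 340 150 330 3; python3 - <<'E'
from h import *;print(arm.observe()['ee_pos'],arm.observe()['wrist_force'])
im=cv2.imread('pics/full_a11t.png')
ref=np.array([148.8,125.9,132.6])
s=sil(im,217,276,30,ref);print(s,ray('top',s[0],s[1],.004))
E
```

```text
[0.5927968  0.12793257 0.1229945 ] [-0.25901499 -0.35078307  0.36138353]
(217.0, 276.0, 2764.0, (58.0, 58.0)) [0.44858516 0.22617033 0.004     ]
```

View pics/a11.png

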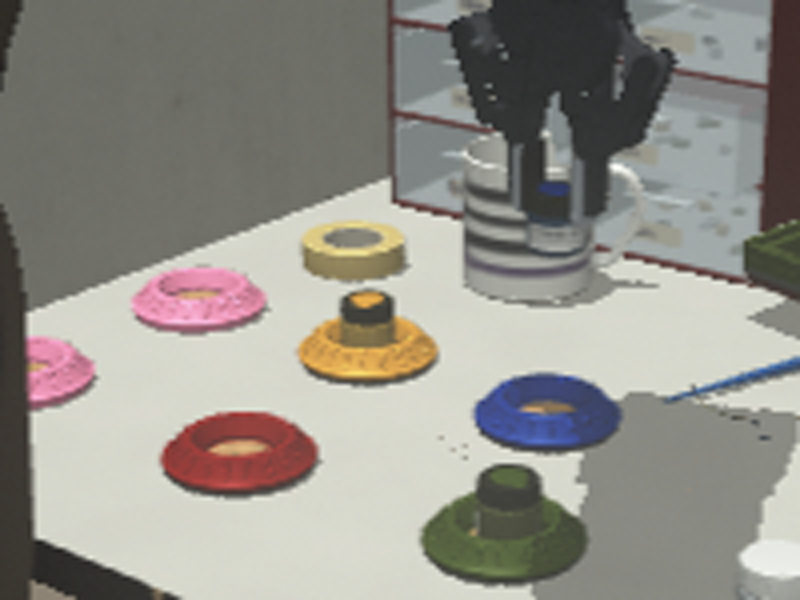

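View pics/a11t.png

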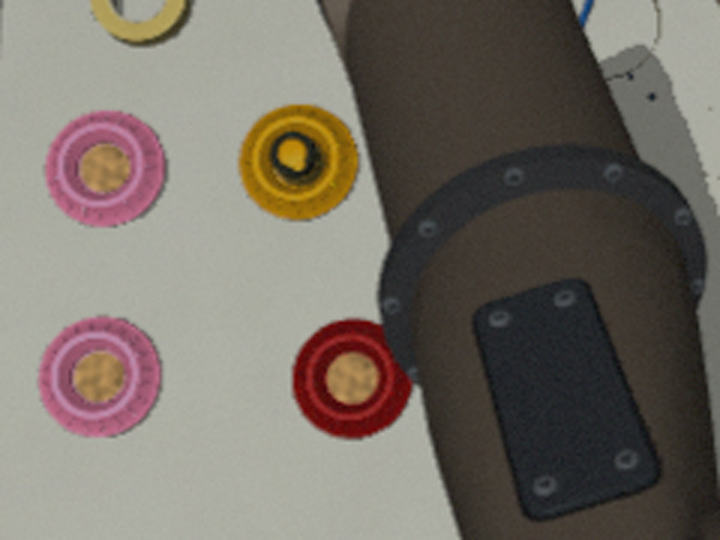

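The blue pot is upright above the blue holder, and the red holder is empty and unmoved. Lowering.

Request:
send_rows(
  plan=[
    [[0.03,0,0,0],[0.06,0,0,0],[0.077,0,0,0],[0.087,0,0,0],[0.095,0,0,0],[0.099,0,0,0],[0.0995,0,0,0],[0.0995,0,0,0],[0.0995,0,0,0],[0.0995,0,0,0]],
  ],
)

```text
time: 22.0
ee_pos: [0.5938, 0.127, 0.0235]
tool_rot: [[0.0, 1.0, 0.0], [0.0, 0.0, -1.0], [-1.0, 0.0, -0.0]]
wrist_force: [0.2, 0.1, -1.4]
opening: 0.364
```

```bash
python3 look.py scene a12 170 370 140 290 4; python3 -c "
from h import *;print(arm.observe()['ee_pos'],arm.observe()['wrist_force'])"
```

```text
[0.59376304 0.12696421 0.02346449] [ 0.09962646  0.45714583 -0.32759466]
```

View pics/a12.png

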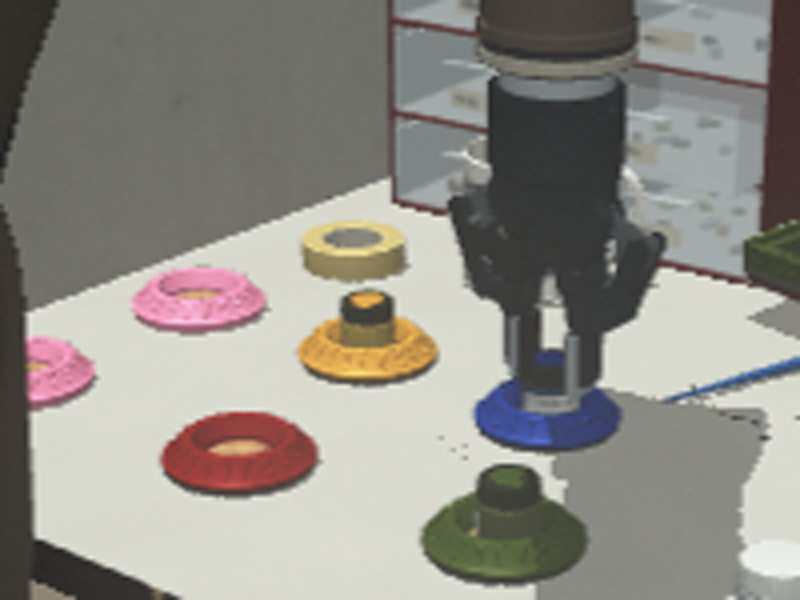

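Request:
send_rows(
  plan=[
    [[0,0,0,0],[0,0,0,0],[0,0,0,0],[0,0,0,0],[0,0,0,0],[-0.02,0,0,0],[-0.06,0,0,0],[-0.1,0,0,0],[-0.11,-0.012,0.04,0],[-0.11,-0.027,0.09,0]],
  ],
  fingers=-1,
)

```text
time: 23.3
ee_pos: [0.5674, 0.0373, 0.1347]
tool_rot: [[0.003, 1.0, 0.003], [0.001, 0.003, -1.0], [-1.0, 0.003, -0.001]]
wrist_force: [0.0, -1.0, 0.2]
opening: 0.998
```

Request:
send_rows(
  plan=[
    [[0,-0.015,0.05,0],[0,-0.03,0.1,0],[0,-0.045,0.15,0],[0,-0.06,0.2,0],[0,-0.075,0.25,0],[0,-0.09,0.3,0],[0,-0.1,0.33,0],[0,-0.103,0.338,0],[0.02,-0.103,0.338,0],[0.04,-0.103,0.338,0]],
  ],
)

```text
time: 24.55
ee_pos: [0.4645, -0.2998, 0.093]
tool_rot: [[0.001, 1.0, 0.001], [0.0, 0.001, -1.0], [-1.0, 0.001, -0.0]]
wrist_force: [0.1, 0.3, 0.3]
opening: 0.997
```

```bash
python3 look.py scene a13 170 370 140 290 4;python3 look.py scene a13b 340 540 210 360 4; python3 -c "
from h import *;print(arm.observe()['ee_pos'],arm.observe()['wrist_force'])"
```

```text
[ 0.46308665 -0.29888736  0.09158289] [-0.91611994  0.92800206  0.07311817]
```

View pics/a13.png

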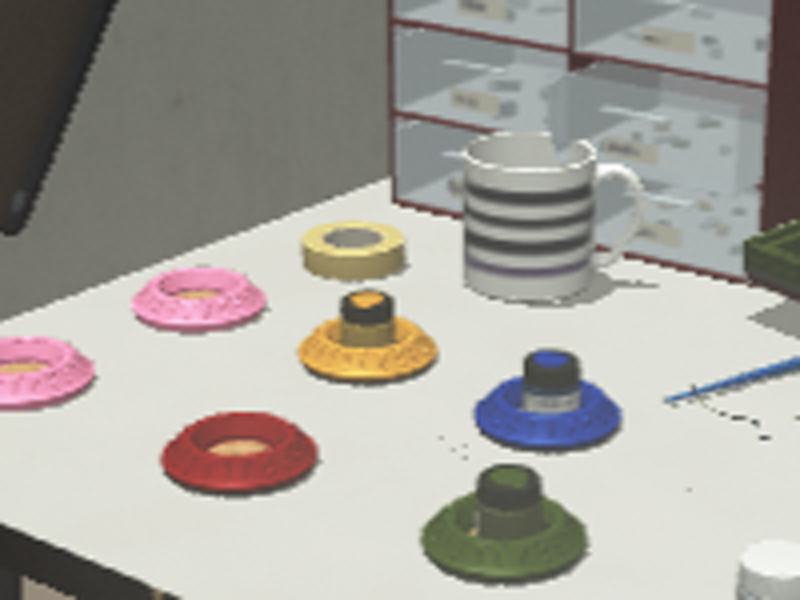

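View pics/a13b.png

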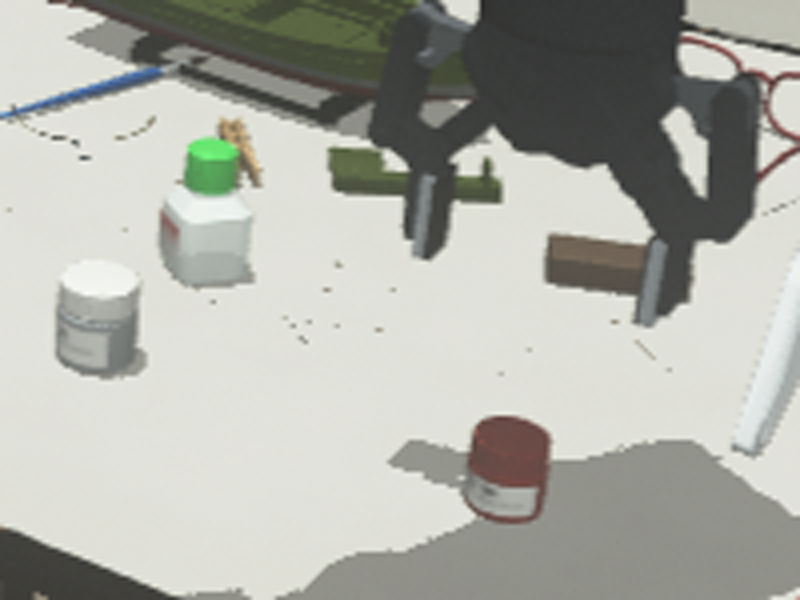

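The blue, ochre and olive pots are all seated upright. The red pot at crop (508,470) is under the open jaws.

Request:
send_rows(
  plan=[
    [[0.02,0,0,0],[0.04,0,0,0],[0.06,0,0,0],[0.072,0,0,0],[0.0755,0,0,0],[0.0755,0,0,0],[0.0755,0,0,0],[0.0755,0,0,0],[0.0755,0,0,0],[0.0755,0,0,0]],
  ],
)

```text
time: 25.9
ee_pos: [0.4637, -0.3011, 0.0179]
tool_rot: [[0.0, 1.0, -0.0], [-0.0, -0.0, -1.0], [-1.0, 0.0, 0.0]]
wrist_force: [0.1, 1.3, -0.3]
opening: 1.0
```

Request:
send_rows(
  plan=[
    [[0,0,0,0],[0,0,0,0],[0,0,0,0],[0,0,0,0],[0,0,0,0],[0,0,0,0],[0,0,0,0],[0,0,0,0],[0,0,0,0],[0,0,0,0]],
  ],
  fingers=1,
)

```text
time: 27.15
ee_pos: [0.4637, -0.301, 0.018]
tool_rot: [[0.0, 1.0, -0.0], [-0.0, -0.0, -1.0], [-1.0, 0.0, 0.0]]
wrist_force: [-1.4, 0.8, 6.6]
opening: 0.366
```

```bash
python3 look.py scene a14 340 540 210 360 4; python3 -c "
from h import *;print(arm.observe()['ee_pos'],arm.observe()['wrist_force'])"
```

```text
[ 0.46367727 -0.30100128  0.01800487] [-1.54731377  1.05634002  6.14537513]
```

View pics/a14.png

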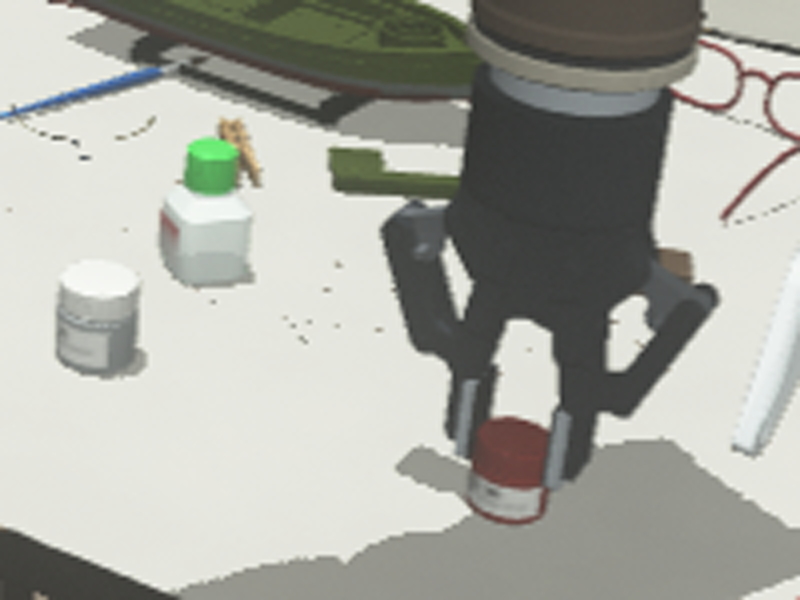

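The red pot is gripped. I'll lift it and carry it to the red holder.

Request:
send_rows(
  plan=[
    [[-0.02,0,0,0],[-0.06,0,0,0],[-0.1,0,-0.01,0],[-0.11,-0.001,-0.05,0],[-0.11,-0.003,-0.1,0],[-0.11,-0.004,-0.15,0],[-0.11,-0.005,-0.2,0],[-0.11,-0.007,-0.25,0],[-0.11,-0.008,-0.3,0],[-0.11,-0.01,-0.35,0]],
  ],
)

```text
time: 28.45
ee_pos: [0.4536, 0.0505, 0.1278]
tool_rot: [[0.0, 1.0, -0.0], [0.0, -0.0, -1.0], [-1.0, 0.0, -0.0]]
wrist_force: [0.6, 0.5, -0.6]
opening: 0.368
```

Request:
send_rows(
  plan=[
    [[0,-0.001,-0.05,0],[0,-0.002,-0.1,0],[0,-0.004,-0.145,0],[0,-0.005,-0.17,0],[0,-0.005,-0.177,0],[0,-0.005,-0.177,0],[0,-0.005,-0.177,0],[0.02,-0.005,-0.177,0],[0.04,-0.005,-0.177,0],[0.06,-0.005,-0.177,0]],
  ],
)

```text
time: 29.7
ee_pos: [0.4491, 0.2245, 0.0673]
tool_rot: [[0.0, 1.0, -0.002], [-0.0, -0.002, -1.0], [-1.0, 0.0, 0.0]]
wrist_force: [0.7, -1.0, 0.2]
opening: 0.365
```

```bash
python3 look.py scene a15 170 370 140 290 4; python3 -c "
from h import *;print(arm.observe()['ee_pos'],arm.observe()['wrist_force'])"
```

```text
[0.44783588 0.22379826 0.0651527 ] [-1.40507159 -0.54365708 -2.40862279]
```

View pics/a15.png

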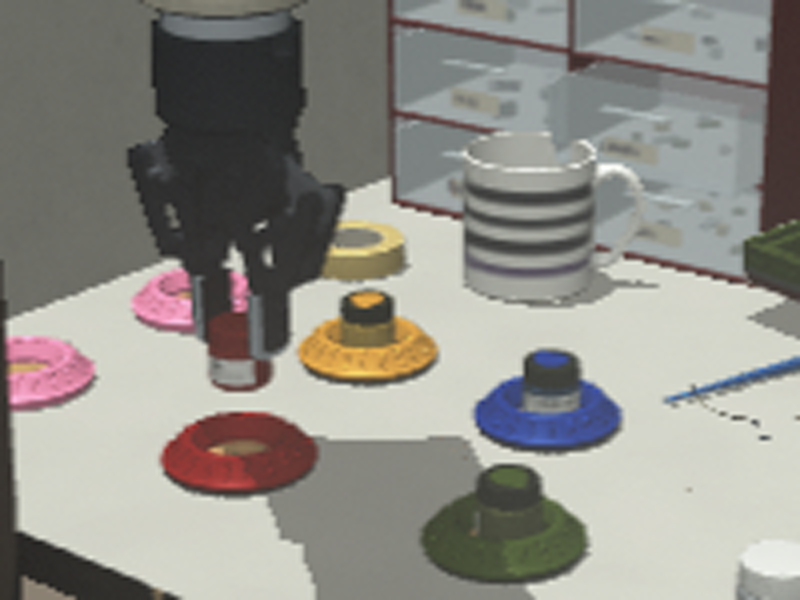

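Request:
send_rows(
  plan=[
    [[0.01,0,0,0],[0.02,0,0,0],[0.03,0,0,0],[0.037,0,0,0],[0.042,0,0,0],[0.0445,0,0,0],[0.0445,0,0,0],[0.0445,0,0,0],[0.0445,0,0,0],[0.0445,0,0,0]],
  ],
)

```text
time: 31.0
ee_pos: [0.4487, 0.226, 0.0234]
tool_rot: [[0.0, 1.0, 0.0], [0.0, 0.0, -1.0], [-1.0, 0.0, -0.0]]
wrist_force: [-0.7, -0.0, -0.0]
opening: 0.362
```

```bash
python3 look.py scene a16 170 370 140 290 4; python3 -c "
from h import *;print(arm.observe()['ee_pos'],arm.observe()['wrist_force'])"
```

```text
[0.44875292 0.22599173 0.02338685] [ 0.41518374  0.41372287 -0.54807773]
```

View pics/a16.png

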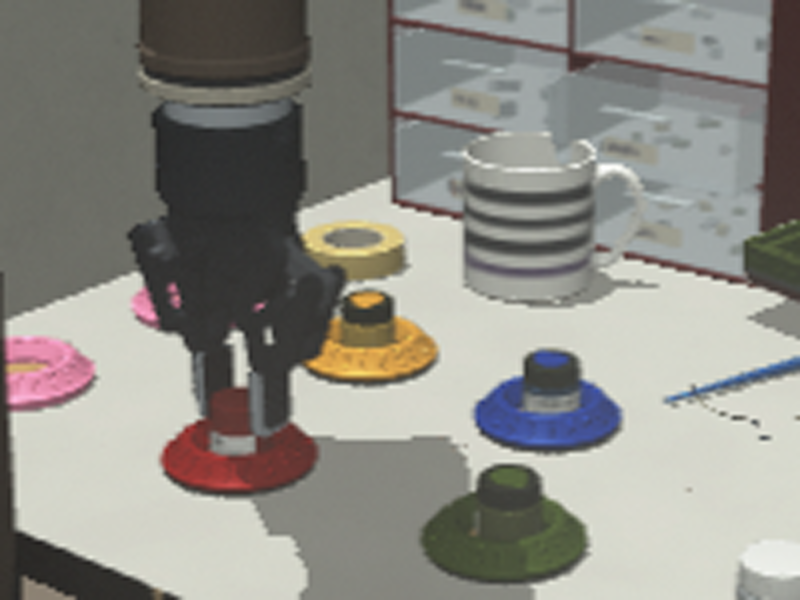

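The red pot is in the red seat. I'll release, rise, and swing aside for a last check.

Request:
send_rows(
  plan=[
    [[0,0,0,0],[0,0,0,0],[0,0,0,0],[0,0,0,0],[0,0,0,0],[-0.02,0,0,0],[-0.06,0,0,0],[-0.1,0,0,0],[-0.14,0,0.02,0],[-0.16,0,0.06,0]],
  ],
  fingers=-1,
)

```text
time: 32.3
ee_pos: [0.4494, 0.1672, 0.1855]
tool_rot: [[0.003, 1.0, 0.003], [0.002, 0.003, -1.0], [-1.0, 0.003, -0.002]]
wrist_force: [1.1, -0.9, 0.1]
opening: 1.001
```

Request:
send_rows(
  plan=[
    [[-0.01,0,0.05,0],[-0.02,0,0.1,0],[-0.02,0,0.15,0],[-0.02,0,0.2,0],[-0.02,0,0.25,0],[-0.02,0,0.3,0],[-0.02,0,0.35,0],[-0.02,0,0.4,0],[-0.02,0,0.44,0],[-0.02,0,0.45,0]],
  ],
)

```text
time: 33.55
ee_pos: [0.4478, -0.287, 0.2032]
tool_rot: [[-0.0, 1.0, -0.004], [-0.001, -0.004, -1.0], [-1.0, -0.0, 0.001]]
wrist_force: [0.2, 0.8, -0.1]
opening: 0.997
```

```bash
python3 look.py top f1t 170 410 170 310 3; python3 look.py scene f1 170 430 180 310 3; python3 - <<'E'
from h import *
print(arm.observe()['ee_pos'],arm.observe()['wrist_force'])
im=cv2.imread('pics/full_f1t.png');sc=cv2.imread('pics/full_f1.png');sc0=cv2.imread('pics/scene0.png')
ref=np.array([148.8,125.9,132.6])
L=cv2.cvtColor(im,cv2.COLOR_BGR2GRAY)
for n,(u,v) in dict(ochH=(200,204),bluH=(266,208),redH=(217,276),oliH=(300,270)).items():
    s=sil(im,u,v,28,ref);p=ray('top',s[0],s[1],.004)
    # dark lid/body within seat
    print(n,np.round(s[:2],1),p.round(4),'expected lid px',proj('top',[p[0],p[1],.039]).round(1))
print('diff white/bottle scene',cv2.absdiff(sc[240:305,350:378],sc0[240:305,350:378]).mean(),cv2.absdiff(sc[240:282,378:405],sc0[240:282,378:405]).mean())
E
```

```text
[ 0.44831684 -0.28477611  0.20310303] [-0.48327214  0.64207118  0.54179362]
ochH [199.3 203.8] [0.6022 0.2674 0.004 ] expected lid px [196.3 200. ]
bluH [265.5 207.8] [0.5939 0.1271 0.004 ] expected lid px [264.4 204.2]
redH [217.1 275.8] [0.4489 0.226  0.004 ] expected lid px [214.5 274.1]
oliH [299.2 270.6] [0.4602 0.0551 0.004 ] expected lid px [299.  268.7]
diff white/bottle scene 12.5 11.587007642563199
```

View pics/f1t.png

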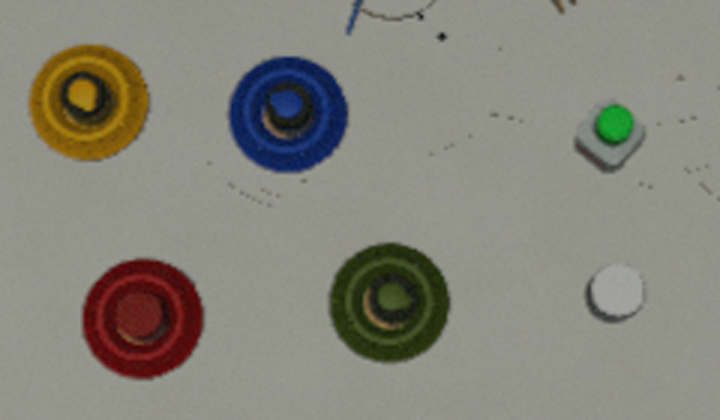

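View pics/f1.png

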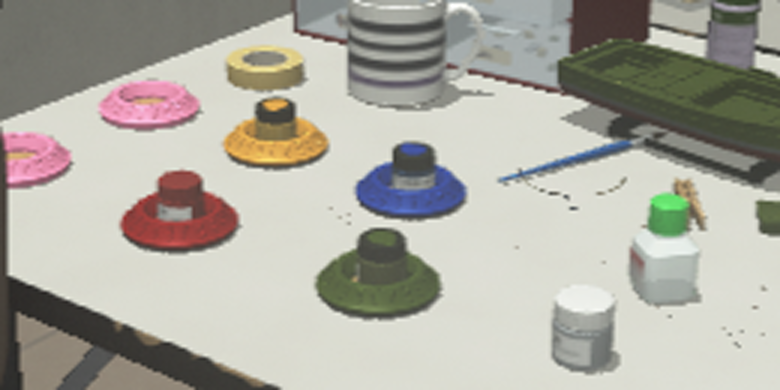

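All four pots look upright in their own holders. The lids seem to sit about 2 px right of the holder centres, so I'll measure that before handing in.

```bash
python3 - <<'E'
from h import *
im=cv2.imread('pics/full_f1t.png');im0=cv2.imread('pics/top0.png')
tiles=[cv2.resize(im[v-23:v+23,u-23:u+23],(390,290*390//290)) for u,v in [(199,204),(265,208),(217,276),(299,270)]]
t=[cv2.resize(im[v-24:v+24,u-24:u+24],(290,290),interpolation=cv2.INTER_CUBIC) for u,v in [(199,204),(265,208),(217,276),(299,270)]]
cv2.imwrite('pics/f2.png',cv2.convertScaleAbs(np.vstack([np.hstack(t[:2]),np.hstack(t[2:])]),alpha=1.8))
sc=cv2.imread('pics/full_f1.png')
t=[cv2.resize(sc[v-30:v+30,u-30:u+30],(290,290),interpolation=cv2.INTER_CUBIC) for u,v in [(262,222),(307,240),(230,250),(296,270)]]
cv2.imwrite('pics/f3.png',np.vstack([np.hstack(t[:2]),np.hstack(t[2:])]))
E
```

```text
(no output)
```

View pics/f2.png

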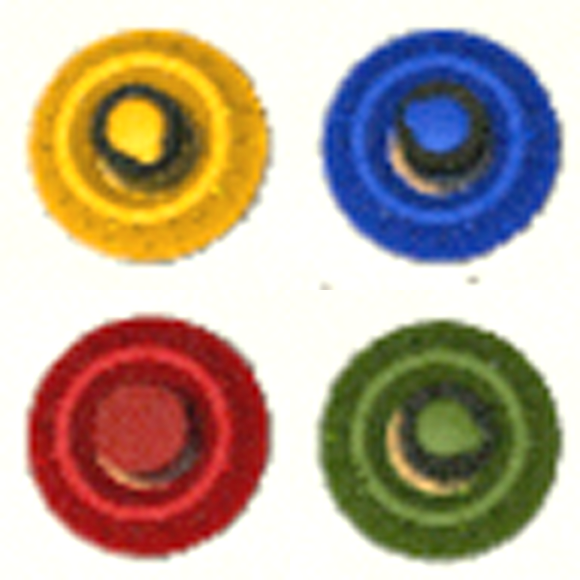

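View pics/f3.png

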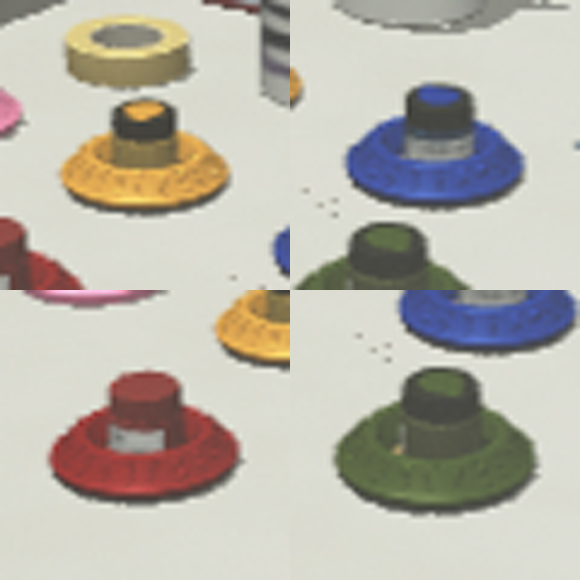

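The lids sit about 2–3 mm off the holder centres at most, within the seat's play and well under 8 mm. The red lid's top edge in the scene view (v≈237) matches the blue pot's when it sat fully down in the same holder (v≈236.5). The white pot (375,267) and the bottle cap (375,212) are at their original pixels. Handing in.

```bash
python3 -c "
from station import arm
print(arm.job_done(), arm.observe()['time'])"
```

```text
the job is handed in; nothing more can be done
the job is handed in; nothing more can be done
```

I put the olive and ochre pots in their own holders, moved the blue pot from the red holder to the blue one, then put the red pot in the red holder. I handed the job in after about 34 of the 88 seconds, with the gripper open, raised and clear of everything. No verdict was reported.

**Checks that passed:**
- **Pots:** in both camera views all four pots look upright and down in the seat of their own colour, and no holder had moved by more than about 1 mm.
- **Seating height:** I only checked this directly for red, whose lid edge is within about 0.5 px of where the blue pot's was when seated in the same holder.
- **White pot and bottle:** both are at their starting pixels in the top view.

**Checks that disagreed:**
- **Off centre:** the lids appear 2–3 mm to one side of the holder centres. That is about the seat's own play plus camera error, and under the 8 mm limit.
- **Picture comparison:** subtracting the before and after scene pictures around the white pot and bottle gave a difference of about 12 grey levels. I put this down to changed shadows and noise, since their positions match, but did not look further.

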